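# Snap the retaining clip onto the lapping spindle

## Robot

A 6-joint arm with a two-finger parallel gripper is mounted at the origin on the work surface. World frame = base frame: x ahead of the robot, y to its left, z up, the work surface at z = 0. Lengths are in m, angles in rad, forces in N, time in s.
With the tool pointing down it reaches from about 0.3 to 0.75 m from the base axis. Payload 8.5 kg.
Tool frame: the origin (TCP) lies at the very end of the fingers, on their centre line; the grasp point (between the pads) lies 19 mm behind it; z points along the fingers, y is the line along which they close (so a half turn about z gives the same grasp; the last joint's range is limited). The gripper opens to 88 mm and grips with 3 to 60 N. Pads are 18 mm wide; open, the fingers measure 123 mm over their backs; the gripper's body (75 mm by 187 mm) begins 45 mm behind the grasp point.
Start: joints at [1.078, 0.381, 1.297, -0, 1.464, -0.215], TCP at [0.151, 0.529, 0.239] pointing down, gripper open.
Joint ranges: [-3.11, 3.11], [-0.89, 2.33], [0.22, 2.48], [-1.42, 4.56], [0.17, 2.85], [-2.88, 2.88]. Speed limits (rad/s): [2.39, 2.39, 3.14, 3.14, 3.14, 3.14].

## Interface

Orientations are given as a 3x3 rotation matrix whose columns are the frame's x, y, z axes.
In Python, from cell import ctrl gives the robot as it stands.
- The arm moves only by the tool move_arm, never from a script. Its argument "moves" is a list of rows, each a list of 7 numbers: the turn, a rotation vector about the world's x, y, z in degrees, then the shift along the world's x, y, z in m, then the opening in per cent of the stroke, from 0 (shut) to 100 (fully open). A call has 1 to 12 rows; each row shifts and turns the commanded pose from where the row before left it; what a row does not reach is not made up. A row lasts 1/12 s, in which the tool goes at most 41.7 mm and 7.16 degrees, less where a joint would pass 70% of its speed; a pose out of reach is approached as far as the arm can. A call is refused whole if a number of a shift passes 0.0417 or a number of a turn 7.16, either way. A call with a gripper value outside its range is refused whole. The fingers move at their own pace and stop on an object; "grip_force" is the grip in N (left out, the last holds). Time passes only in rows, so rows that do not move let the fingers close. It gives the time, the measured TCP pose, the force, the opening and the grip force at its end, in the units of the state.
- ctrl.get_state(): the state, without advancing time (a new reading comes with each control period).
- ctrl.snapshot(name): name is "side" or "top"; returns a dict with "frame" (384x512x3 uint8, red, green, blue), "intrinsics" (3x3 intrinsics, pixels), "xyz" and "orientation" of the camera in the world. Camera axes: x right, y down, z forward; pixel columns grow to the right and rows downward; lengths in m; the calibration is good to about 2 mm. A picture is of the moment at which its call begins. There is no depth.
- ctrl.finish_job(): hands the job in; it is judged then, once.
The state is a dict: "clock": time; "joint_positions": joint angles; "joint_velocities": joint speeds; "effort": joint torques, N m; "ee_pos": TCP position; "tcp_rot": TCP orientation; "ft_force": force on the tool from outside, world axes, zero at the start; "moment": the same for the moment, N m; "finger_gap": finger opening in m; "grasp_force": force on a finger pad.
Only numpy, scipy, OpenCV 4.12 (cv2) and the standard library are available. Lean on these libraries where they do the work, as an engineer would, in place of code of your own. Each camera call takes 0.05 s, during which the arm holds its last target. There are 200 camera calls.

## Task

Secure the stone wheel on the lapping machine: take the larger of the two spring clips from the wooden board by its upright grip, and push it sideways into the groove of the spindle, just above the steel washer, until its jaws snap around the neck and it is fully home, lying flat; then let go. Feel for the groove's height and push gently (all contacts of clip and machine together stay under 30 N), and leave everything else on the bench undisturbed.

Things in the scene. Friction and masses are not known exactly. Their poses are not given: they have to be found in the camera images.
- clip: The larger of two steel spring clips of one shape, lying flat: 62 mm long, 36 mm wide, about 84 g, plate and jaws 5 mm thick. Origin: on its underside, at the spot where the shaft neck's axis lies when the clip is home. x runs from its upright grip to its open mouth, z up. Plate from x = -42 to -9 mm, 34 mm wide; jaws in front, foremost tips at x = +20 mm.
- clip_grip (a point): Centre of the clip's upright dark-steel finger grip, 31 mm behind the clip's origin and 20 mm above its underside. The grip is 20 mm long (clip x), 10 mm wide (clip y) and reaches from 5 to 34 mm above the underside. Axes as the clip's.
- clip_mouth (a point): Midway between the two noses of the jaws, 9 mm ahead of the clip's origin, on the underside. At rest the noses stand 12 mm apart and flare open in front; the room behind them takes the 16 mm neck with 1 to 2 mm play. Pushing on, the noses meet the neck 15 mm short of home, the push rises to 5 to 12 N, and once 9 mm short they snap behind the neck.
- jaw_left (a joint): spring hinge of the jaw on the clip's +y side: 0 at rest, grows as the jaw is spread, at most 0.22 rad; about 0.1 rad when the noses pass the widest part of the neck. The jaws are oiled, slippery steel and swing only in the plane of the clip.
- jaw_right (a joint): the same for the jaw on the -y side.
- board: Wooden board, fixed, 180 x 240 x 25 mm, on which both clips lie with their underside on its top face. Origin: centre of its underside, on the table.
- small_clip: The smaller spring clip, same shape at 0.6 of the size (37 mm long, 22 mm tall), which does not fit this spindle; leave it alone. Origin on its underside between its jaws. It and the larger clip swap places on the board at random.
- machine: Bench lapping machine, fixed: green housing 220 x 220 x 50 mm, grey motor box (90 x 120 x 70 mm) on its +x side. Origin: centre of the underside, on the table; z up. Its upright spindle carries a flat stone wheel (170 mm across, 26 mm thick) and on that a steel washer (90 mm across, 6 mm thick), out of which stands the shaft. Nothing on it turns.
- arbor (a point): Point on the spindle's axis, fixed to the housing, 100 mm above the table: the nominal height of the washer's top face. Wheel, washer and shaft are one unit, clamped anywhere from 14 mm below to 14 mm above nominal; that true height is not measured and must be felt, e.g. by setting the clip down on the washer beside the shaft.
- shaft (a point): Point on the spindle's axis, fixed to the housing, 4 mm above point arbor: nominal middle of the groove. The groove is a neck 16 mm across and 8 mm high standing directly on the washer's flat face; above it is the shaft head, 26 mm across, 30 mm high. The 5 mm clip has 3 mm free height in the groove and goes on from any side.
- pebble: Bystander, loose: small brown stone, 28 mm across, on the board's far part. Leave it where it is.
- agate: Bystander, loose: grey stone, 52 mm across. Leave it where it is.
- bowl: Bystander, loose: terracotta bowl, 130 mm across, 60 mm high. Leave it where it is.
- oil: Bystander, loose: small amber bottle, 48 mm across, 120 mm high. Leave it where it is.
- cup: Bystander, loose: white cup, 70 mm across and high. Leave it where it is.
- rest_block: Bystander, loose: dark wooden block, 100 x 50 x 30 mm. Leave it where it is.
Mind the look-alikes: they are no part of the job. Leave any pink or purple look-alike of the clip alone.

How it is judged:
On the way, in this order (a step that is already met when the one before it is completed fails the run):
1. the larger clip is lifted clear of the board (z of clip in the frame of board above 0.055 m), for 0.1 s.
2. the clip sits around the neck, its jaws closed behind it (horizontal distance between clip and arbor below 0.0035 m and z of clip in the frame of machine between 0.084 and 0.1195 m and angle between clip's own z axis and vertical below 0.12 rad and value of joint each of jaw_left, jaw_right below 0.05 rad), for 0.2 s.
At the end, for the whole second after the job is handed in: The larger clip is home in the groove: its origin within 3.5 mm of the spindle's axis seen from above and at the groove's height (84 to 119.5 mm above the machine's underside, which covers every clamped height), flat within 0.12 rad, both jaws closed (below 0.05 rad), at rest and let go (all of step 2 and linear speed of clip below 0.02 m/s and contact force between the fingers and clip below 0.1 N); the robot touches nothing.
It fails at once if the clip and the machine press on each other with more than 30 N (contact force between clip and machine above 30 N).
It fails at once if the robot itself presses on the machine with more than 25 N (contact force between any of the arm, the fingers and machine above 25 N).
It fails at once if another thing on the bench is moved by more than 25 mm (distance of any of small_clip, pebble, agate, bowl, oil, cup, rest_block from where it was at the start of the episode above 0.025 m).
It also fails if it takes over 48 s, if anything falls off the work surface, if the arm or the gripper's body presses on something with over 40 N, if the wrist force passes 120 N, or if a joint passes its speed limit or range.

## Working session

There is one attempt and no reset: what is moved stays moved. The work goes in short steps, Python scripts to look and compute and a tool call to move; the robot and the scene stay as the last step left them, time stands still between calls to the robot, and variables do not carry over. Pictures are saved under pics/ and viewed, at most 10 in all, crops included, and the job is handed in when it is done.

Besides the shell and the picture viewer there is one more tool, called after "Request:" as name(argument=value, ...), one argument or row to a line, values as JSON. move_arm: Moves the arm, as the interface text tells. Its arguments: {"type":"object","properties":{"moves":{"type":"array","items":{"type":"array","items":{"type":"number"}}},"grip_force":{"type":"number"}},"required":["moves"]}

```bash
mkdir -p pics
python3 - <<'E'
from cell import ctrl
import cv2,pickle
s=ctrl.get_state();print({k:s[k] for k in('clock','ee_pos','tcp_rot','ft_force','finger_gap')})
d={}
for n in('top','side'):
    p=ctrl.snapshot(n);d[n]=p;cv2.imwrite(f'pics/{n}0.png',p['frame'][:,:,::-1]);print(n,p['intrinsics'],p['xyz'],p['orientation'])
pickle.dump(d,open('d0.pkl','wb'))
E
```

```text
{'clock': 0.0, 'ee_pos': array([0.15071605, 0.52867752, 0.23814529]), 'tcp_rot': array([[-9.61664025e-01,  2.74229618e-01, -6.47811326e-04],
       [ 2.74230239e-01,  9.61663256e-01, -1.24807595e-03],
       [ 2.80716956e-04, -1.37787920e-03, -9.99999011e-01]]), 'ft_force': array([-0.4068573 ,  0.03716751,  0.03120913]), 'finger_gap': 0.08807760599633378}
top [[350.75954446   0.         254.05210349]
 [  0.         350.75954446 197.60247526]
 [  0.           0.           1.        ]] [ 0.49198054 -0.02021045  1.06546752] [[ 0.02885256 -0.99583719  0.08646283]
 [-0.99956743 -0.02923707 -0.00318391]
 [ 0.00569858 -0.08633357 -0.99624999]]
side [[450.02643975   0.         257.39006719]
 [  0.         450.02643975 190.71827683]
 [  0.           0.           1.        ]] [ 0.43933221 -1.04808902  0.85537452] [[ 0.99583197 -0.04097838  0.08148284]
 [-0.08990792 -0.59128257  0.80143714]
 [ 0.01533779 -0.80542268 -0.59250237]]
```

View pics/top0.png

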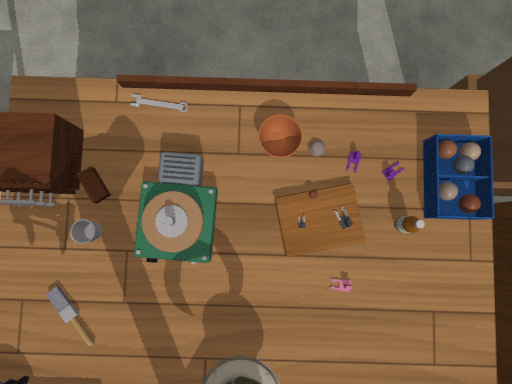

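View pics/side0.png

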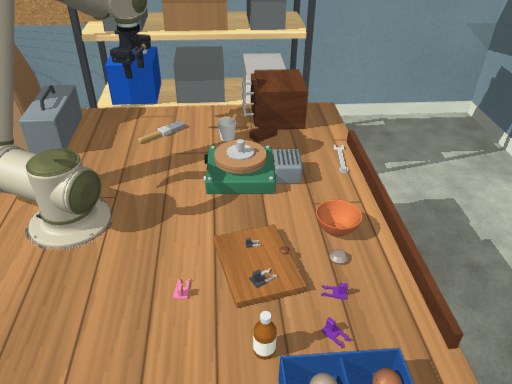

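Top view: machine at about (176,222) with the shaft near (170,219). The board is at (320,220), the large clip at (343,218) and the small clip at (301,221). In the side view the large clip is at (263,277). I'll zoom in on the clip and shaft.

Run:
```python
import cv2,pickle,numpy as np
d=pickle.load(open('d0.pkl','rb'))
def crop(n,x,y,w,h,f): return cv2.resize(d[n]['frame'][y:y+h,x:x+w,::-1],(w*f,h*f),interpolation=cv2.INTER_CUBIC)
a=np.vstack([np.hstack([crop('top',325,198,40,30,10),crop('side',240,262,40,30,10)]),
 np.hstack([crop('top',150,200,40,30,10),crop('side',220,135,40,30,10)])])
cv2.imwrite('pics/c1.png',a)
```

```text
(no output)
```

View pics/c1.png

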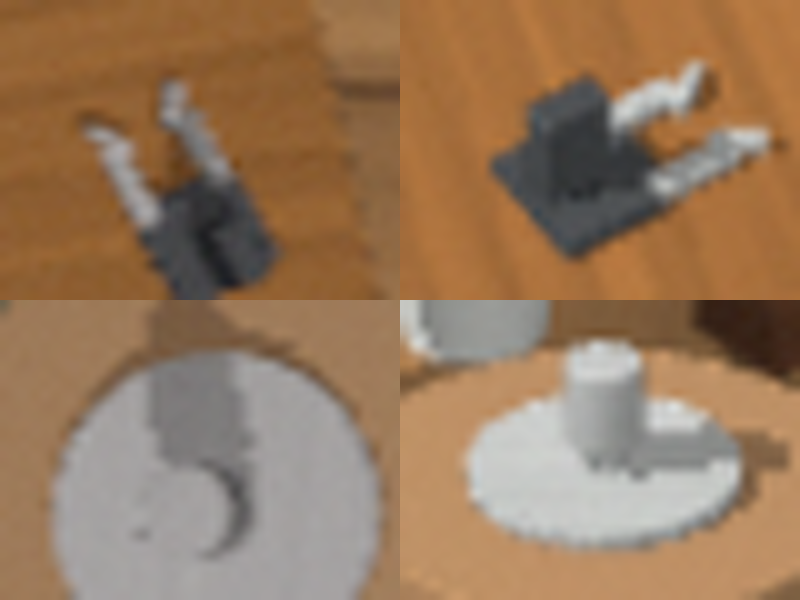

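The crops show the clip's plate and grip dark, with light jaws pointing up-left in the top view, i.e. mostly world +x. The washer shows as an ellipse in both views. Next step: measure both by masks and rays.

```bash
cat > h.py <<'E'
import cv2,numpy as np
def ray(c,u,v):
    d=np.array(c['orientation'])@np.linalg.inv(c['intrinsics'])@np.array([u,v,1.]);return np.array(c['xyz']),d/np.linalg.norm(d)
def plane(c,u,v,z):
    o,d=ray(c,u,v);return o+d*(z-o[2])/d[2]
def tri(c1,p1,c2,p2):
    o1,d1=ray(c1,*p1);o2,d2=ray(c2,*p2)
    t=np.linalg.lstsq(np.c_[d1,-d2],o2-o1,rcond=None)[0];a=o1+d1*t[0];b=o2+d2*t[1];return (a+b)/2,np.linalg.norm(a-b)
def proj(c,P):
    q=np.array(c['intrinsics'])@np.array(c['orientation']).T@(np.array(P)-c['xyz']);return q[:2]/q[2]
E
python3 - <<'E'
import pickle,cv2,numpy as np
from h import *
d=pickle.load(open('d0.pkl','rb'));T,S=d['top'],d['side']
rois={'clip':{'top':(325,198,40,42),'side':(240,262,42,32)},'wash':{'top':(145,195,50,50),'side':(222,135,45,58)}}
def big(m):
    n,l,st,_=cv2.connectedComponentsWithStats(m.astype(np.uint8));return l==1+np.argmax(st[1:,4])
for n,c in d.items():
    x,y,w,h=rois['clip'][n];im=c['frame'][y:y+h,x:x+w].astype(int)
    sat=im.max(2)-im.min(2);dark=big((sat<35)&(im.max(2)<110));br=(sat<45)&(im.max(2)>=120)
    print(n,'dark n',dark.sum(),'bright n',br.sum())
    r=cv2.minAreaRect(np.argwhere(dark)[:,::-1].astype(np.float32));b=cv2.boxPoints(r)+[x,y]
    print('dark box',[plane(c,*q,0.03).round(4)[:2].tolist() for q in b], b.round(1).tolist())
    n_,l,st,ce=cv2.connectedComponentsWithStats(br.astype(np.uint8))
    for i in range(1,n_):
        if st[i,4]>4: print(' br',st[i,4],(ce[i]+[x,y]).round(2),plane(c,*(ce[i]+[x,y]),0.03).round(4))
# edges washer: ring by saturation
for n,box in (('top',(145,195,50,50)),('side',(222,140,40,50))):
    x,y,w,h=box;c=d[n];im=c['frame'][y:y+h,x:x+w].astype(int);sat=im.max(2)-im.min(2)
    m=big(sat<30);ct=max(cv2.findContours(m.astype(np.uint8),0,cv2.CHAIN_APPROX_NONE)[0],key=len)
    hull=cv2.convexHull(ct);e=cv2.fitEllipse(ct if n=='top' else ct);print(n,m.sum(),'bbox',cv2.boundingRect(ct),'ell',np.add(e[0],[x,y]),e[1],e[2])
    for z in(.09,.1,.11):print(plane(c,*np.add(e[0],[x,y]),z).round(4))
for P in ([.4,.29,.1],):print(proj(T,P),proj(S,P))
# hand-picked clip features, tri
print('tips mid',tri(T,(337.4,207.7),S,(272.7,271.9)))
print('plate front mid',tri(T,(343.0,217.5),S,(262.9,277.3)))
# head top: side centre (603.5,360)/10 ; print rays at plausible heights
for z in(.124,.138,.152):print('head top side',plane(S,220+20.35-.5,135+5.7-.5,z).round(4))
E
```

```text
top dark n 122 bright n 52
dark box [[0.5263, -0.2713], [0.5419, -0.3007], [0.5117, -0.3162], [0.4962, -0.2868]] [[337.4, 218.8], [347.4, 213.8], [352.6, 224.2], [342.6, 229.2]]
 br 22 [343.73 210.09] [ 0.5526 -0.2898  0.03  ]
 br 30 [337.13 215.3 ] [ 0.5366 -0.2704  0.03  ]
side dark n 181 bright n 76
dark box [[0.4967, -0.2816], [0.5262, -0.2589], [0.5434, -0.304], [0.5145, -0.3252]] [[247.5, 275.7], [258.5, 268.3], [267.3, 281.5], [256.2, 288.8]]
 br 32 [265.12 271.56] [ 0.5415 -0.2712  0.03  ]
 br 44 [270.27 277.68] [ 0.552  -0.2924  0.03  ]
top 837 bbox (10, 10, 33, 33) ell [171.11049652 220.76278877] (31.2923526763916, 32.27014923095703) 71.46990203857422
[0.5055 0.2046 0.09  ]
[0.5053 0.2023 0.1   ]
[0.5052 0.2    0.11  ]
side 374 bbox (5, 0, 27, 20) ell [239.94454765 150.52132034] (18.38897705078125, 25.3255615234375) 90.23933410644531
[0.5077 0.2116 0.09  ]
[0.5068 0.1951 0.1   ]
[0.5059 0.1787 0.11  ]
[136.91270468 258.66207049] [206.63616821 136.9610404 ]
tips mid (array([ 0.55988996, -0.27158609,  0.02772392]), np.float64(0.001284633033371234))
plate front mid (array([ 0.53245983, -0.28831173,  0.02846365]), np.float64(0.003604432934094132))
head top side [0.5081 0.2196 0.124 ]
head top side [0.5068 0.1954 0.138 ]
head top side [0.5055 0.1711 0.152 ]
```

Request:
move_arm(
  moves=[
    [0, 0, -5.67, 0.0151, -0.0344, -0.003, 50],
    [0, 0, -5.67, 0.0151, -0.0344, -0.003, 50],
    [0, 0, -5.67, 0.0151, -0.0344, -0.003, 50],
    [0, 0, -5.67, 0.0151, -0.0344, -0.003, 50],
    [0, 0, -5.67, 0.0151, -0.0344, -0.003, 50],
    [0, 0, -5.67, 0.0151, -0.0344, -0.003, 50],
    [0, 0, -5.67, 0.0151, -0.0344, -0.003, 50],
    [0, 0, -5.67, 0.0151, -0.0344, -0.003, 50],
    [0, 0, -5.67, 0.0151, -0.0344, -0.003, 50],
    [0, 0, -5.67, 0.0151, -0.0344, -0.003, 50],
    [0, 0, -5.67, 0.0151, -0.0344, -0.003, 50],
    [0, 0, -5.67, 0.0151, -0.0344, -0.003, 50],
  ],
)

```text
clock: 1.1
ee_pos: [0.3321, 0.1144, 0.2026]
tcp_rot: [[-0.1, 0.995, 0.0], [0.995, 0.1, 0.0], [0.0, 0.0, -1.0]]
ft_force: [1.4, 0.4, 0.5]
finger_gap: 0.0438
grasp_force: 0.0
```

Request:
move_arm(
  moves=[
    [0, 0, -5.67, 0.0151, -0.0344, -0.003, 40],
    [0, 0, -5.67, 0.0151, -0.0344, -0.003, 40],
    [0, 0, -5.67, 0.0151, -0.0344, -0.003, 40],
    [0, 0, -5.67, 0.0151, -0.0344, -0.003, 40],
    [0, 0, -5.67, 0.0151, -0.0344, -0.003, 40],
    [0, 0, -5.67, 0.0151, -0.0344, -0.003, 40],
    [0, 0, -5.67, 0.0151, -0.0344, -0.003, 40],
    [0, 0, -5.67, 0.0151, -0.0344, -0.003, 40],
    [0, 0, -5.67, 0.0151, -0.0344, -0.003, 40],
    [0, 0, -5.67, 0.0151, -0.0344, -0.003, 40],
    [0, 0, -5.67, 0.0151, -0.0344, -0.003, 40],
    [0, 0, 0, 0, 0, 0, 40],
  ],
)

```text
clock: 2.1
ee_pos: [0.4994, -0.2676, 0.1681]
tcp_rot: [[0.837, 0.547, 0.0], [0.547, -0.837, -0.001], [-0.001, 0.001, -1.0]]
ft_force: [0.1, 0.3, -0.7]
finger_gap: 0.0353
grasp_force: 0.0
```

Run:
```python
from cell import ctrl
import numpy as np,pickle
from h import *
s=ctrl.get_state();R=s['tcp_rot'];print(s['clock'],s['ee_pos'],np.degrees(np.arctan2(R[1,0],R[0,0])),R[:,2],s['finger_gap'],s['ft_force'],s['joint_positions'])
d=pickle.load(open('d0.pkl','rb'))
print('oil base',plane(d['side'],264,352,0),'cap top',plane(d['top'],420,224,.12),'pebble',plane(d['top'],313,194,.04))
print('delta',np.array([.514,-.296])-s['ee_pos'][:2])
```

```text
2.1 [ 0.49944296 -0.26760502  0.16814631] 33.16785745305651 [ 1.11508502e-05 -9.34955822e-04 -9.99999563e-01] 0.03533564778622249 [ 0.06991304  0.33962803 -0.66906905] [-7.00448552e-01  4.68456333e-01  1.36680650e+00 -7.33246795e-04
  1.30571872e+00  2.91651141e-01]
oil base [ 5.18393992e-01 -4.76939586e-01  1.11022302e-16] cap top [ 0.5157752  -0.47239468  0.12      ] pebble [ 0.59669177 -0.19641661  0.04      ]
delta [ 0.01455704 -0.02839498]
```

Request:
move_arm(
  moves=[
    [0, 0, -5.2, 0.0146, -0.0284, 0, 40],
    [0, 0, 0, 0, 0, -0.04, 40],
    [0, 0, 0, 0, 0, -0.04, 40],
    [0, 0, 0, 0, 0, -0.01, 40],
    [0, 0, 0, 0, 0, 0, 40],
    [0, 0, 0, 0, 0, 0, 40],
  ],
)

```text
clock: 2.6
ee_pos: [0.5131, -0.2907, 0.0808]
tcp_rot: [[0.879, 0.477, 0.0], [0.477, -0.879, -0.0], [0.0, 0.0, -1.0]]
ft_force: [-0.3, -0.4, 0.8]
finger_gap: 0.0352
grasp_force: 0.0
```

Run:
```python
from cell import ctrl
import cv2,numpy as np
s=ctrl.get_state();R=s['tcp_rot'];print(s['ee_pos'],np.degrees(np.arctan2(R[1,0],R[0,0])))
a=[]
for n,(x,y,w,h) in (('top',(320,190,60,60)),('side',(230,235,60,60))):
    a.append(cv2.resize(ctrl.snapshot(n)['frame'][y:y+h,x:x+w,::-1],(400,400),interpolation=cv2.INTER_CUBIC))
cv2.imwrite('pics/c2.png',np.hstack(a))
```

```text
[ 0.51308554 -0.29074327  0.08080623] 28.49988673836969
```

View pics/c2.png

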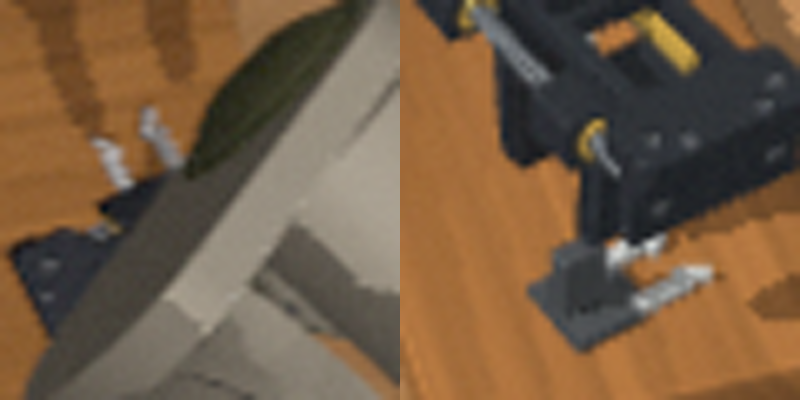

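The side crop shows the fingers above the upright grip, ahead of and behind it along the closing line. The grip top is at about full-frame (256,271). Checking that against the estimate.

Run:
```python
from cell import ctrl
import pickle,numpy as np
from h import *
d=pickle.load(open('d0.pkl','rb'))
print('grip top',plane(d['side'],256.3,271.2,.059), proj(d['side'],(.5141,-.2961,.059)))
s=ctrl.get_state();print(s['ee_pos'],proj(d['side'],s['ee_pos']))
```

```text
grip top [ 0.51689842 -0.29568417  0.059     ] [255.15445009 271.39195527]
[ 0.51360957 -0.2911632   0.08208167] [254.89107706 263.09627946]
```

Request:
move_arm(
  moves=[
    [0, 0, 0, 0.0015, -0.0048, 0, 40],
    [0, 0, 0, 0, 0, -0.024, 40],
    [0, 0, 0, 0, 0, -0.016, 40],
    [0, 0, 0, 0, 0, 0, 40],
    [0, 0, 0, 0, 0, 0, 40],
    [0, 0, 0, 0, 0, 0, 40],
  ],
)

```text
clock: 3.2
ee_pos: [0.5149, -0.2961, 0.0414]
tcp_rot: [[0.879, 0.477, 0.002], [0.477, -0.879, -0.002], [0.001, 0.002, -1.0]]
ft_force: [-0.4, -0.5, 0.3]
finger_gap: 0.0356
grasp_force: 0.0
```

Request:
move_arm(
  grip_force=40,
  moves=[
    [0, 0, 0, 0, 0, -0.007, 40],
    [0, 0, 0, 0, 0, 0, 40],
    [0, 0, 0, 0, 0, 0, 25],
    [0, 0, 0, 0, 0, 0, 15],
    [0, 0, 0, 0, 0, 0, 5],
    [0, 0, 0, 0, 0, 0, 0],
    [0, 0, 0, 0, 0, 0, 0],
    [0, 0, 0, 0, 0, 0, 0],
    [0, 0, 0, 0, 0, 0, 0],
  ],
)

```text
clock: 3.95
ee_pos: [0.5144, -0.2956, 0.033]
tcp_rot: [[0.879, 0.477, 0.0], [0.477, -0.879, -0.0], [0.0, 0.001, -1.0]]
ft_force: [0.4, 0.6, 1.7]
finger_gap: 0.0097
grasp_force: 40.0
```

Request:
move_arm(
  moves=[
    [0, 0, 0, 0, 0, 0.02, 0],
    [0, 0, 0, 0, 0, 0.035, 0],
    [0, 0, 0, 0, 0, 0.035, 0],
    [0, 0, 0, 0, 0, 0.035, 0],
    [0, 0, 0, 0, 0, 0.03, 0],
    [0, 0, 0, -0.003, 0.02, 0, 0],
    [0, 0, 0, -0.005, 0.033, 0, 0],
    [0, 0, 0, -0.005, 0.033, 0, 0],
    [0, 0, 0, -0.005, 0.033, 0, 0],
    [0, 0, 0, -0.005, 0.033, 0, 0],
    [0, 0, 0, -0.005, 0.033, 0, 0],
    [0, 0, 0, -0.005, 0.033, 0, 0],
  ],
)

```text
clock: 4.95
ee_pos: [0.4805, -0.0759, 0.1876]
tcp_rot: [[0.879, 0.477, -0.0], [0.477, -0.879, 0.0], [-0.0, -0.0, -1.0]]
ft_force: [0.6, 0.3, -1.1]
finger_gap: 0.0096
grasp_force: 40.0
```

Request:
move_arm(
  moves=[
    [0, 0, 0, -0.005, 0.033, 0, 0],
    [0, 0, 0, -0.005, 0.033, 0, 0],
    [0, 0, 0, -0.005, 0.033, 0, 0],
    [0, 0, 0, -0.005, 0.033, 0, 0],
    [0, 0, 0, -0.005, 0.033, 0, 0],
    [0, 0, 0, -0.005, 0.033, 0, 0],
    [0, 0, 0, -0.003, 0.02, 0, 0],
    [0, 0, 0, 0, 0, 0, 0],
    [0, 0, 0, 0, 0, 0, 0],
    [0, 0, 0, 0, 0, 0, 0],
  ],
)

```text
clock: 5.78
ee_pos: [0.4483, 0.14, 0.1876]
tcp_rot: [[0.879, 0.477, -0.0], [0.477, -0.879, -0.0], [-0.0, 0.0, -1.0]]
ft_force: [0.3, -0.1, -0.4]
finger_gap: 0.0099
grasp_force: 40.0
```

Request:
move_arm(
  moves=[
    [0, 0, 0, -0.005, 0.0296, 0, 0],
    [0, 0, 0, 0, 0, -0.02, 0],
    [0, 0, 0, 0, 0, -0.018, 0],
    [0, 0, 0, 0, 0, 0, 0],
    [0, 0, 0, 0, 0, 0, 0],
    [0, 0, 0, 0, 0, 0, 0],
  ],
)

```text
clock: 6.28
ee_pos: [0.4439, 0.1694, 0.1506]
tcp_rot: [[0.88, 0.476, 0.001], [0.476, -0.88, 0.0], [0.001, 0.0, -1.0]]
ft_force: [0.0, 0.1, -1.1]
finger_gap: 0.0094
grasp_force: 40.0
```

Run:
```python
from cell import ctrl
import cv2,numpy as np,pickle
d={}
s=ctrl.get_state();R=s['tcp_rot'];print(s['ee_pos'],np.degrees(np.arctan2(R[1,0],R[0,0])),s['ft_force'])
a=[]
for n,(x,y,w,h) in (('top',(145,195,50,50)),('side',(205,115,60,60))):
    d[n]=ctrl.snapshot(n)
    a.append(cv2.resize(d[n]['frame'][y:y+h,x:x+w,::-1],(400,400),interpolation=cv2.INTER_CUBIC))
cv2.imwrite('pics/c3.png',np.hstack(a));pickle.dump(d,open('d1.pkl','wb'))
```

```text
[0.44393931 0.16938217 0.15055392] 28.395146656008844 [ 0.02593152  0.075754   -1.11662246]
```

View pics/c3.png

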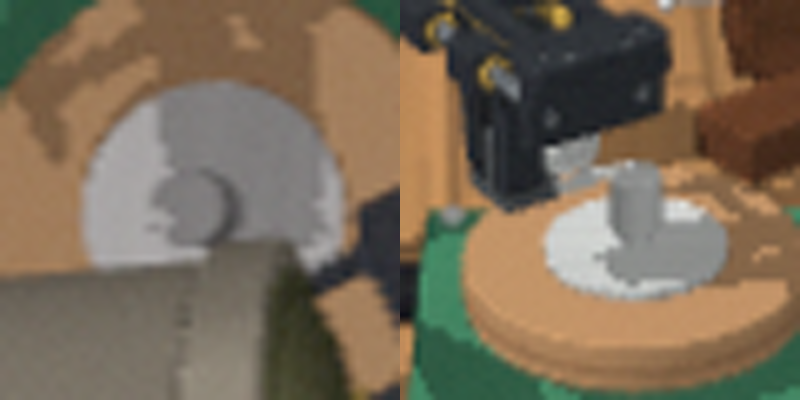

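The top view has the arm hiding the clip, the head top at about (168.3,220.4) and the washer centre at (171.1,220.8). The side view has the head top at about (239.9,140.8), the washer centre at about (239.9,151.7), and a jaw tip near (239,140). Triangulating.

Run:
```python
import pickle,numpy as np
from h import *
d=pickle.load(open('d1.pkl','rb'));T,S=d['top'],d['side']
print('head',tri(T,(168.25,220.4),S,(239.9,140.75)),'washer',tri(T,(171.1,220.76),S,(239.9,151.4)))
for z in(.085,.09,.095,.1,.105):
    print(z,plane(T,168.25,220.4,z+.038),plane(T,171.1,220.76,z),plane(S,239.9,140.75,z+.038),plane(S,239.9,151.5,z))
a=np.radians(28.4);x=np.array([np.cos(a),np.sin(a)]);y=np.array([-x[1],x[0]])
o=np.array([.4439,.1694])+.031*x
for q in((20,-10),(20,10),(-9,-14),(-9,-17)):
    print(q,proj(S,[*(o+q[0]/1e3*x+q[1]/1e3*y),.1475]))
# bright jaw pixels in side view
im=S['frame'][134:150,224:245].astype(int)
print(im.min(2))
```

```text
head (array([0.50648239, 0.20255424, 0.1318495 ]), np.float64(0.001682475279114709)) washer (array([0.50629385, 0.20435264, 0.09110467]), np.float64(0.0016439349864821773))
0.085 [0.50577182 0.20471054 0.123     ] [0.50555756 0.20580319 0.085     ] [0.50815419 0.21780852 0.123     ] [0.5076194  0.21368918 0.085     ]
0.09 [0.50569866 0.20351728 0.128     ] [0.50548832 0.20465061 0.09      ] [0.50768433 0.2091661  0.128     ] [0.50717619 0.2054998  0.09      ]
0.095 [0.50562549 0.20232402 0.133     ] [0.50541909 0.20349803 0.095     ] [0.50721448 0.20052368 0.133     ] [0.50673298 0.19731041 0.095     ]
0.1 [0.50555232 0.20113077 0.138     ] [0.50534985 0.20234545 0.1       ] [0.50674462 0.19188126 0.138     ] [0.50628977 0.18912103 0.1       ]
0.105 [0.50547916 0.19993751 0.143     ] [0.50528061 0.20119287 0.105     ] [0.50627477 0.18323885 0.143     ] [0.50584657 0.18093165 0.105     ]
(20, -10) [235.79689062 139.37069246]
(20, 10) [232.50833876 136.6893014 ]
(-9, -14) [228.47662186 142.40091067]
(-9, -17) [228.9704215  142.81644169]
[[ 41  34  36  42  38  32  34  33  33  31  37  52
[... 675 characters left out ...]
8  66 116 136 137 139 140 138 123 110 115 132 142 144 141 146
  148 134 108]
 [ 40  49  57  60  96 138 130 124 118 113 108 103 101 116 124 132 135 138
  140 129  92]
 [ 55  55  55  58  78 112 111 109 106 103 109 143 121 113 120 129 137 139
  138 130 120]
 [ 63  76  82  96  99 104 102 109 152 198 190 194 144 115 124 131 137 139
  137 135 158]
 [ 96 102 101 104 104 111 153 190 197 210 208 202 148 112 125 130 137 139
  136 134 162]
 [105 105 105 109 150 190 198 206 206 207 208 201 148 114 124 131 135 137
  137 133 162]
 [104 102 105 136 197 206 207 209 207 208 208 202 150 114 124 130 135 138
  136 130 140]
 [105 105 114 172 203 203 205 205 204 204 203 205 188 119 123 131 137 137
  136 132 140]]
```

Request:
move_arm(
  moves=[
    [0, 0, 0, 0, 0, -0.02, 0],
    [0, 0, 0, 0, 0, -0.014, 0],
    [0, 0, 0, 0, 0, -0.004, 0],
    [0, 0, 0, 0, 0, -0.002, 0],
    [0, 0, 0, 0, 0, 0, 0],
    [0, 0, 0, 0, 0, 0, 0],
  ],
)

```text
clock: 6.88
ee_pos: [0.4437, 0.1701, 0.1106]
tcp_rot: [[0.879, 0.477, 0.002], [0.477, -0.879, 0.0], [0.001, 0.001, -1.0]]
ft_force: [-0.7, -1.1, -1.5]
finger_gap: 0.0101
grasp_force: 40.0
```

Request:
move_arm(
  moves=[
    [0, 0, 0, 0, 0, -0.001, 0],
    [0, 0, 0, 0, 0, -0.001, 0],
    [0, 0, 0, 0, 0, 0, 0],
  ],
)

```text
clock: 7.13
ee_pos: [0.4433, 0.1701, 0.1079]
tcp_rot: [[0.879, 0.477, 0.0], [0.477, -0.879, 0.0], [0.0, 0.0, -1.0]]
ft_force: [-0.3, -0.1, -0.7]
finger_gap: 0.0099
grasp_force: 40.0
```

Request:
move_arm(
  moves=[
    [0, 0, 0, 0, 0, -0.001, 0],
    [0, 0, 0, 0, 0, -0.001, 0],
    [0, 0, 0, 0, 0, 0, 0],
  ],
)

```text
clock: 7.38
ee_pos: [0.4431, 0.1701, 0.1056]
tcp_rot: [[0.879, 0.477, -0.0], [0.477, -0.879, -0.0], [-0.0, -0.0, -1.0]]
ft_force: [0.4, 0.4, -1.3]
finger_gap: 0.0096
grasp_force: 40.0
```

Underside is at about 0.0975 with no contact yet. Continuing down in small steps.

Request:
move_arm(
  moves=[
    [0, 0, 0, 0, 0, -0.001, 0],
    [0, 0, 0, 0, 0, -0.001, 0],
    [0, 0, 0, 0, 0, 0, 0],
  ],
)

```text
clock: 7.63
ee_pos: [0.4431, 0.1701, 0.1035]
tcp_rot: [[0.879, 0.477, -0.0], [0.477, -0.879, -0.0], [-0.0, -0.0, -1.0]]
ft_force: [0.5, -0.7, -1.0]
finger_gap: 0.0097
grasp_force: 40.0
```

Request:
move_arm(
  moves=[
    [0, 0, 0, 0, 0, -0.001, 0],
    [0, 0, 0, 0, 0, 0, 0],
  ],
)

```text
clock: 7.8
ee_pos: [0.4432, 0.1701, 0.1026]
tcp_rot: [[0.879, 0.477, -0.0], [0.477, -0.879, -0.0], [-0.0, -0.0, -1.0]]
ft_force: [1.1, -0.8, -1.6]
finger_gap: 0.0099
grasp_force: 40.0
```

Request:
move_arm(
  moves=[
    [0, 0, 0, 0, 0, -0.001, 0],
    [0, 0, 0, 0, 0, 0, 0],
  ],
)

```text
clock: 7.97
ee_pos: [0.4432, 0.1701, 0.1016]
tcp_rot: [[0.879, 0.477, -0.0], [0.477, -0.879, -0.0], [-0.0, -0.0, -1.0]]
ft_force: [1.0, 0.3, -2.1]
finger_gap: 0.0098
grasp_force: 40.0
```

Request:
move_arm(
  moves=[
    [0, 0, 0, 0, 0, -0.001, 0],
    [0, 0, 0, 0, 0, 0, 0],
  ],
)

```text
clock: 8.13
ee_pos: [0.4433, 0.1701, 0.1012]
tcp_rot: [[0.879, 0.477, 0.001], [0.477, -0.879, 0.0], [0.001, 0.0, -1.0]]
ft_force: [-2.6, -1.1, 6.1]
finger_gap: 0.0093
grasp_force: 40.0
```

Request:
move_arm(
  moves=[
    [0, 0, 0, 0, 0, -0.0005, 0],
    [0, 0, 0, 0, 0, 0, 0],
  ],
)

```text
clock: 8.3
ee_pos: [0.4433, 0.1701, 0.1011]
tcp_rot: [[0.879, 0.477, 0.001], [0.477, -0.879, -0.0], [0.001, 0.001, -1.0]]
ft_force: [-3.2, -1.5, 9.6]
finger_gap: 0.0098
grasp_force: 40.0
```

Request:
move_arm(
  moves=[
    [0, 0, 0, 0, 0, -0.0005, 0],
    [0, 0, 0, 0, 0, 0, 0],
  ],
)

```text
clock: 8.47
ee_pos: [0.4434, 0.1701, 0.1009]
tcp_rot: [[0.879, 0.477, 0.002], [0.477, -0.879, -0.0], [0.001, 0.001, -1.0]]
ft_force: [-5.2, -2.4, 13.0]
finger_gap: 0.0094
grasp_force: 40.0
```

Request:
move_arm(
  moves=[
    [0, 0, 0, 0, 0, 0.001, 0],
    [0, 0, 0, 0, 0, 0.001, 0],
    [0, 0, 0, 0, 0, 0.001, 0],
    [0, 0, 0, 0, 0, 0, 0],
    [0, 0, 0, 0, 0, 0, 0],
  ],
)

```text
clock: 8.88
ee_pos: [0.4432, 0.1701, 0.1026]
tcp_rot: [[0.879, 0.477, -0.0], [0.477, -0.879, -0.0], [-0.0, -0.0, -1.0]]
ft_force: [-0.4, -0.2, -0.2]
finger_gap: 0.0097
grasp_force: 40.0
```

Request:
move_arm(
  moves=[
    [0, 0, 0, 0.0035, 0.0019, 0, 0],
    [0, 0, 0, 0.0035, 0.0019, 0, 0],
    [0, 0, 0, 0.0035, 0.0019, 0, 0],
    [0, 0, 0, 0.0018, 0.001, 0, 0],
    [0, 0, 0, 0, 0, 0, 0],
    [0, 0, 0, 0, 0, 0, 0],
  ],
)

```text
clock: 9.38
ee_pos: [0.4556, 0.1769, 0.1026]
tcp_rot: [[0.879, 0.477, -0.0], [0.477, -0.879, -0.0], [-0.0, -0.0, -1.0]]
ft_force: [-0.3, -0.5, -2.0]
finger_gap: 0.0098
grasp_force: 40.0
```

Request:
move_arm(
  moves=[
    [0, 0, 0, 0.0018, 0.001, 0, 0],
    [0, 0, 0, 0.0018, 0.001, 0, 0],
    [0, 0, 0, 0.0018, 0.001, 0, 0],
    [0, 0, 0, 0, 0, 0, 0],
    [0, 0, 0, 0, 0, 0, 0],
  ],
)

```text
clock: 9.8
ee_pos: [0.461, 0.1798, 0.1027]
tcp_rot: [[0.879, 0.477, -0.0], [0.477, -0.879, -0.0], [-0.0, 0.0, -1.0]]
ft_force: [-0.5, 0.3, -0.8]
finger_gap: 0.0097
grasp_force: 40.0
```

Request:
move_arm(
  moves=[
    [0, 0, 0, 0.0009, 0.0005, 0, 0],
    [0, 0, 0, 0.0009, 0.0005, 0, 0],
    [0, 0, 0, 0, 0, 0, 0],
  ],
)

```text
clock: 10.05
ee_pos: [0.4629, 0.1809, 0.1028]
tcp_rot: [[0.879, 0.477, 0.0], [0.477, -0.879, 0.0], [0.0, 0.0, -1.0]]
ft_force: [0.3, 0.8, -0.3]
finger_gap: 0.0099
grasp_force: 40.0
```

Request:
move_arm(
  moves=[
    [0, 0, 0, 0.0009, 0.0005, 0, 0],
    [0, 0, 0, 0.0009, 0.0005, 0, 0],
    [0, 0, 0, 0, 0, 0, 0],
  ],
)

```text
clock: 10.3
ee_pos: [0.4644, 0.1817, 0.1027]
tcp_rot: [[0.879, 0.477, -0.001], [0.477, -0.879, -0.0], [-0.001, 0.0, -1.0]]
ft_force: [0.2, -2.1, -0.8]
finger_gap: 0.0097
grasp_force: 40.0
```

Request:
move_arm(
  moves=[
    [0, 0, 0, 0.0003, -0.0006, 0, 0],
    [0, 0, 0, 0.0009, 0.0005, 0, 0],
    [0, 0, 0, 0, 0, 0, 0],
  ],
)

```text
clock: 10.55
ee_pos: [0.465, 0.1816, 0.1025]
tcp_rot: [[0.879, 0.477, -0.002], [0.477, -0.879, -0.0], [-0.002, -0.001, -1.0]]
ft_force: [-4.1, -1.7, -0.5]
finger_gap: 0.01
grasp_force: 40.0
```

Request:
move_arm(
  moves=[
    [0, 0, 0, 0.0009, 0.0005, 0, 0],
    [0, 0, 0, 0, 0, 0, 0],
  ],
)

```text
clock: 10.72
ee_pos: [0.4655, 0.1819, 0.1023]
tcp_rot: [[0.879, 0.477, -0.003], [0.477, -0.879, -0.001], [-0.003, -0.001, -1.0]]
ft_force: [-5.6, -3.1, -1.6]
finger_gap: 0.0095
grasp_force: 40.0
```

Request:
move_arm(
  moves=[
    [0, 0, 0, 0.0009, 0.0005, 0, 0],
    [0, 0, 0, 0, 0, 0, 0],
  ],
)

```text
clock: 10.88
ee_pos: [0.4662, 0.1824, 0.1022]
tcp_rot: [[0.879, 0.477, -0.004], [0.477, -0.879, -0.001], [-0.004, -0.001, -1.0]]
ft_force: [-6.3, -2.7, -0.9]
finger_gap: 0.0092
grasp_force: 40.0
```

Request:
move_arm(
  moves=[
    [0, 0, 0, 0.0009, 0.0005, 0, 0],
    [0, 0, 0, 0, 0, 0, 0],
  ],
)

```text
clock: 11.05
ee_pos: [0.4672, 0.1829, 0.1022]
tcp_rot: [[0.879, 0.477, -0.003], [0.477, -0.879, -0.001], [-0.003, -0.001, -1.0]]
ft_force: [-4.2, -2.3, -2.3]
finger_gap: 0.0098
grasp_force: 40.0
```

Request:
move_arm(
  moves=[
    [0, 0, 0, 0.0009, 0.0005, 0, 0],
    [0, 0, 0, 0, 0, 0, 0],
  ],
)

```text
clock: 11.22
ee_pos: [0.4685, 0.1835, 0.1023]
tcp_rot: [[0.879, 0.477, -0.003], [0.477, -0.879, -0.001], [-0.003, -0.001, -1.0]]
ft_force: [-3.9, -2.8, -2.5]
finger_gap: 0.0094
grasp_force: 40.0
```

Request:
move_arm(
  moves=[
    [0, 0, 0, 0.0009, 0.0005, 0, 0],
    [0, 0, 0, 0, 0, 0, 0],
  ],
)

```text
clock: 11.38
ee_pos: [0.47, 0.1842, 0.1025]
tcp_rot: [[0.879, 0.477, -0.001], [0.477, -0.879, -0.0], [-0.001, -0.0, -1.0]]
ft_force: [-2.7, -0.8, -3.0]
finger_gap: 0.0094
grasp_force: 40.0
```

Request:
move_arm(
  moves=[
    [0, 0, 0, 0.0009, 0.0005, 0, 0],
    [0, 0, 0, 0.0009, 0.0005, 0, 0],
    [0, 0, 0, 0, 0, 0, 0],
  ],
)

```text
clock: 11.63
ee_pos: [0.4729, 0.1856, 0.103]
tcp_rot: [[0.879, 0.477, 0.002], [0.477, -0.879, 0.001], [0.002, 0.0, -1.0]]
ft_force: [0.9, 1.8, -3.0]
finger_gap: 0.0094
grasp_force: 40.0
```

Request:
move_arm(
  moves=[
    [0, 0, 0, 0.0009, 0.0005, 0, 0],
    [0, 0, 0, 0.0009, 0.0005, 0, 0],
    [0, 0, 0, 0, 0, 0, 0],
  ],
)

```text
clock: 11.88
ee_pos: [0.4746, 0.1865, 0.103]
tcp_rot: [[0.879, 0.477, 0.002], [0.477, -0.879, 0.001], [0.002, 0.0, -1.0]]
ft_force: [1.1, 2.5, -1.7]
finger_gap: 0.0098
grasp_force: 40.0
```

Request:
move_arm(
  moves=[
    [0, 0, 0, 0.0009, 0.0005, 0, 0],
    [0, 0, 0, 0.0009, 0.0005, 0, 0],
    [0, 0, 0, 0, 0, 0, 0],
  ],
)

```text
clock: 12.13
ee_pos: [0.4759, 0.1873, 0.1028]
tcp_rot: [[0.879, 0.477, 0.0], [0.477, -0.879, 0.0], [0.0, 0.0, -1.0]]
ft_force: [0.6, 1.8, -0.8]
finger_gap: 0.0095
grasp_force: 40.0
```

Request:
move_arm(
  moves=[
    [0, 0, 0, 0.0009, 0.0005, 0, 0],
    [0, 0, 0, 0, 0, 0, 0],
  ],
)

```text
clock: 12.3
ee_pos: [0.4766, 0.1876, 0.1028]
tcp_rot: [[0.879, 0.477, 0.0], [0.477, -0.879, -0.0], [-0.0, 0.0, -1.0]]
ft_force: [0.8, -0.2, -1.0]
finger_gap: 0.0096
grasp_force: 40.0
```

Request:
move_arm(
  moves=[
    [0, 0, 0, 0.0009, 0.0005, 0, 0],
    [0, 0, 0, 0, 0, 0, 0],
  ],
)

```text
clock: 12.47
ee_pos: [0.4775, 0.1882, 0.1027]
tcp_rot: [[0.879, 0.477, 0.0], [0.477, -0.879, -0.0], [-0.0, 0.0, -1.0]]
ft_force: [1.2, 0.2, -1.1]
finger_gap: 0.0095
grasp_force: 40.0
```

Request:
move_arm(
  moves=[
    [0, 0, 0, 0.0009, 0.0005, 0, 0],
    [0, 0, 0, 0, 0, 0, 0],
  ],
)

```text
clock: 12.63
ee_pos: [0.4784, 0.1887, 0.1028]
tcp_rot: [[0.879, 0.477, 0.0], [0.477, -0.879, -0.0], [0.0, 0.0, -1.0]]
ft_force: [-0.5, 0.5, -1.0]
finger_gap: 0.0097
grasp_force: 40.0
```

Request:
move_arm(
  moves=[
    [0, 0, 0, 0.0009, 0.0005, 0, 0],
    [0, 0, 0, 0, 0, 0, 0],
  ],
)

```text
clock: 12.8
ee_pos: [0.4788, 0.189, 0.1027]
tcp_rot: [[0.879, 0.477, -0.001], [0.477, -0.879, -0.001], [-0.001, -0.0, -1.0]]
ft_force: [-3.5, -1.7, 1.0]
finger_gap: 0.0098
grasp_force: 40.0
```

Request:
move_arm(
  moves=[
    [0, 0, 0, 0.0009, 0.0005, 0, 0],
    [0, 0, 0, 0, 0, 0, 0],
  ],
)

```text
clock: 12.97
ee_pos: [0.479, 0.1891, 0.1026]
tcp_rot: [[0.879, 0.477, -0.003], [0.477, -0.879, -0.001], [-0.003, -0.0, -1.0]]
ft_force: [-6.5, -4.0, 3.5]
finger_gap: 0.0097
grasp_force: 40.0
```

Request:
move_arm(
  grip_force=10,
  moves=[
    [0, 0, 0, -0.0013, -0.0007, 0, 0],
    [0, 0, 0, 0, 0, -0.001, 0],
    [0, 0, 0, 0, 0, 0, 0],
    [0, 0, 0, 0, 0, 0, 0],
  ],
)

```text
clock: 13.3
ee_pos: [0.4788, 0.189, 0.1017]
tcp_rot: [[0.879, 0.477, -0.0], [0.477, -0.879, 0.0], [-0.0, -0.0, -1.0]]
ft_force: [-0.6, -0.8, -0.8]
finger_gap: 0.0095
grasp_force: 10.0
```

Request:
move_arm(
  grip_force=5,
  moves=[
    [0, 0, 0, 0, 0, 0, 14],
    [0, 0, 0, 0, 0, 0, 18],
    [0, 0, 0, 0, 0, 0, 25],
    [0, 0, 0, 0, 0, 0, 35],
    [0, 0, 0, 0, 0, 0, 35],
    [0, 0, 0, 0, 0, 0, 35],
  ],
)

```text
clock: 13.8
ee_pos: [0.4789, 0.189, 0.1018]
tcp_rot: [[0.879, 0.477, 0.0], [0.477, -0.879, 0.0], [0.0, 0.0, -1.0]]
ft_force: [0.0, 0.6, 0.6]
finger_gap: 0.0306
grasp_force: 0.0
```

Request:
move_arm(
  moves=[
    [0, 0, 0, 0, 0, 0.01, 35],
    [0, 0, 0, 0, 0, 0.02, 35],
    [0, 0, 0, 0, 0, 0.03, 35],
    [0, 0, 0, 0, 0, 0.03, 35],
    [0, 0, 0, -0.03, -0.02, 0.02, 35],
    [0, 0, 0, -0.02, -0.035, 0, 35],
    [0, 0, 0, 0, -0.04, 0, 35],
    [0, 0, 0, 0, -0.04, 0, 35],
    [0, 0, 0, 0, -0.04, 0, 35],
    [0, 0, 0, 0, -0.03, 0, 35],
    [0, 0, 0, 0, 0, 0, 35],
    [0, 0, 0, 0, 0, 0, 35],
  ],
)

```text
clock: 14.8
ee_pos: [0.4288, -0.017, 0.2118]
tcp_rot: [[0.881, 0.474, 0.0], [0.474, -0.881, 0.0], [0.0, -0.0, -1.0]]
ft_force: [0.4, -0.1, -0.8]
finger_gap: 0.0308
grasp_force: 0.0
```

Run:
```python
from cell import ctrl
import cv2,numpy as np
a=[]
for n,(x,y,w,h) in (('top',(145,195,50,50)),('side',(210,115,60,60))):
    a.append(cv2.resize(ctrl.snapshot(n)['frame'][y:y+h,x:x+w,::-1],(400,400),interpolation=cv2.INTER_CUBIC))
cv2.imwrite('pics/c4.png',np.hstack(a))
```

```text
(no output)
```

View pics/c4.png

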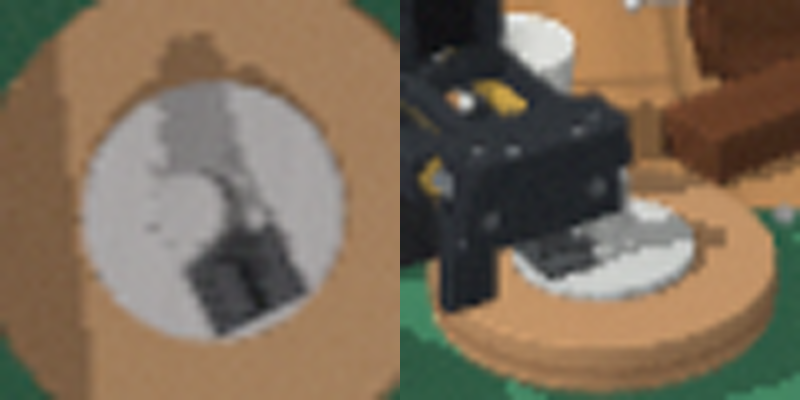

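The top view shows the clip lying flat on the washer, its plate right against the shaft and centred at crop (247,280), full-frame about (175.4,229.5). The gripper is well clear. One numeric check before handing in.

Run:
```python
from cell import ctrl
from h import *
T=ctrl.snapshot('top');im=T['frame'][220:240,165:187].astype(int);m=((im.max(2)<115)&(im.max(2)-im.min(2)<25)).astype(np.uint8)
n,l,st,_=cv2.connectedComponentsWithStats(m);m=l==1+np.argmax(st[1:,4])
r=cv2.minAreaRect(np.argwhere(m)[:,::-1].astype(np.float32));b=cv2.boxPoints(r)+[165,220]
P=np.array([plane(T,*q,.0985) for q in b]);print(P.round(4));c=P.mean(0)[:2];a=np.radians(28.4)
print('origin est',c+.0255*np.array([np.cos(a),np.sin(a)]),'axis',plane(T,171.1,220.76,.0933))
```

```text
[[0.4966 0.2179 0.0985]
 [0.5128 0.1879 0.0985]
 [0.4783 0.1687 0.0985]
 [0.4622 0.1986 0.0985]]
origin est [0.50991804 0.20543782] axis [0.50544263 0.2038899  0.0933    ]
```

The front edge of that box is stretched by shadow. From the rear edge the origin comes to (0.507, 0.204), within 2 mm of the axis, and the back stop was also felt. Handing in.

```bash
python3 -c "
from cell import ctrl
print(ctrl.finish_job())"
```

```text
the job is handed in; nothing more can be done
None
```

The larger clip is in the spindle groove, pushed until it snapped past the neck and met its back stop, lying flat on the washer and released; I handed the job in, and no verdict came back.

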